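Set the day wheel and confirm

ROBOT

A 6-joint arm with a two-finger parallel gripper is mounted at the origin on the work surface. World frame = base frame: x ahead of the robot, y to its left, z up, the work surface at z = 0. Lengths are in m, angles in rad, forces in N, time in s.
With the tool pointing down it reaches from about 0.425 to 0.925 m from the base axis. Payload 12.5 kg.
Tool frame: the origin (TCP) lies on the centre line of the jaws, within the pads' length; the fingertips stand 11 mm ahead of it and the grasp point (between the pads) lies 8 mm behind it; z points along the fingers, y is the line along which they close (so a half turn about z gives the same grasp; the last joint's range is limited). The gripper opens to 85 mm and grips with 20 to 120 N. Pads are 22 mm wide; open, the fingers measure 114 mm over their backs; the gripper's body (76 mm by 85 mm) begins 54 mm behind the grasp point. The pads swing forward as they close: fully open they stand 13 mm farther back than shut.
Start: joints at [-1.452, 0.491, 1.559, -0, 1.092, -0.106], TCP at [0.139, -0.609, 0.242] pointing down, gripper open.
Joint ranges: [-3.1, 3.1], [-0.84, 2.19], [0.05, 2.79], [-1.13, 4.28], [0.06, 2.93], [-2.69, 2.69]. Speed limits (rad/s): [2.22, 2.22, 2.79, 3.14, 3.14, 3.14].

INTERFACE

Orientations are given as a unit quaternion [w, x, y, z].
In Python, from station import arm gives the robot as it stands. The module is installed in compiled form; this text tells all that it offers.
- The arm moves only by the tool step_arm, never from a script. Its argument "steps" is a list of rows, each an object of numbers: "x", "y", "z": the shift along the tool's x, y, z in units of 40 mm (1.0 is 40 mm); "yaw": the turn about the tool's z in rad. In form: [{"x": .., "y": .., "z": .., "yaw": ..}, ...]. A call has 1 to 8 rows; each row is the pose to reach, as a shift and turn from the pose commanded when the call began, along the tool's axes at that moment; what a row does not reach only later rows make up. A row lasts 1/12 s, in which the tool goes at most 41.7 mm and 7.16 degrees, less where a joint would pass 70% of its speed; a pose out of reach is approached as far as the arm can. A call with a gripper value outside its range is refused whole. "gripper" is the closure, from 0 (fully open) to 1 (shut), set as the call begins (left out, the last holds). The fingers move at their own pace and stop on an object; "force" is the grip in N (left out, the last holds). Time passes only in rows, so rows that repeat a pose let the fingers close. It gives the time, the measured TCP pose, the force, the opening and the grip force at its end, in the units of the state.
- arm.sense(): the state, without advancing time (a new reading comes with each control period).
- arm.read_camera(name): name is "scene" or "top"; returns a dict with "img" (400x640x3 uint8, red, green, blue), "K" (3x3 intrinsics, pixels), "k1" (the pictures are not rectified: a ray, as slopes to the right and down, at radius r is drawn at 1 + k1 r^2 times it, then the intrinsics apply), "position" and "rotation" of the camera in the world. Camera axes: x right, y down, z forward; pixel columns grow to the right and rows downward; lengths in m; the calibration is good to about 2 mm. A picture is of the moment at which its call begins. There is no depth.
- arm.sign_off(): hands the job in; it is judged then, once.
The state is a dict: "t": time; "joint_pos": joint angles; "joint_vel": joint speeds; "tau": joint torques, N m; "ee_pos": TCP position; "tool_rot": TCP orientation; "contact_force": force on the tool from outside, world axes, zero at the start; "ft_torque": the same for the moment, N m; "finger_gap": opening from 0.0 (shut) to 1.0 (fully open); "finger_force": force on a finger pad.
Only numpy, scipy, OpenCV 4.12 (cv2) and the standard library are available. Lean on these libraries where they do the work, as an engineer would, in place of code of your own. Each camera call takes 0.05 s, during which the arm holds its last target. There are 200 camera calls.

TASK

The bathroom's bin has just been emptied, so set the day counter on the ledge: with a fingertip, flick the lugs of its thumbwheel anticlockwise (seen from above), click by click, until the red lug rests at the yellow pointer, never running it past. Only then press the green button fully down with a fingertip and let it come back up. Push gently, do not lift or shift the counter, and leave the tumblers, jar and floss box where they are.

Things in the scene. Friction and masses are not known exactly. Their poses are not given: they have to be found in the camera images.
- counter: the day counter: a heavy (about 2.4 kg) grey base, 220 mm along its x, 270 mm along its y, 30 mm thick, standing loose on the ledge. Origin: centre of its underside; z up. Thumbwheel axis is vertical at (0, -55 mm) in this frame, the green button at (0, +90 mm), the yellow pointer on the +x side of the wheel.
- wheel (a joint): thumbwheel angle, rad, growing anticlockwise from above; 0: red lug at the pointer, along the counter's +x. Starts two to four clicks before 0 and settles within 0.5 s. One click = 0.8976 rad (7 a turn). Ratchet, never turns back: pushed 0.65 rad past a rest (3 to 6 N at a lug's end) it clicks and settles on the next; let go earlier it falls back, and from up to 1.35 rad it settles at one click.
- hub (a point): point on the wheel's vertical axis, 64 mm above the ledge. Wheel: white hub of radius 38 mm with seven evenly spaced radial lugs, six blue, one red. Each lug reaches out to radius 75 mm, is 8 mm thick and stands from 36 to 62 mm above the ledge; the base's top is at 30 mm. The gaps between lugs are open from above and outside: a fingertip fits in there and pushes a lug's side.
- red_lug (a point): outer end of the red lug, at its top edge, radius 75 mm from the axis
- pointer (a point): tip of the yellow diamond-shaped pointer (18 mm square, set cornerwise, 6 mm high) on the base, 80 mm from the wheel's axis along the counter's +x
- confirm (a joint): travel of the green confirm button in m: 0 up, 0.006 fully down; a spring returns it; fully down takes about 5 N
- confirm_top (a point): centre of the top of the green button (34 mm wide), pressed straight down
- steel_tumbler: brushed steel tumbler, 72 mm wide, 95 mm tall, holding two toothbrushes (red, green); brushes rise to about 180 mm above the ledge. Origin: centre of its underside. Bystander.
- glass_tumbler: clear glass tumbler, 74 mm wide, 100 mm tall, with one orange toothbrush; brushes rise to about 180 mm above the ledge. Origin: centre of its underside. Bystander.
- blue_tumbler: blue plastic tumbler, 70 mm wide, 90 mm tall, with one yellow toothbrush; brushes rise to about 180 mm above the ledge. Origin: centre of its underside. Bystander.
- green_tumbler: green glass tumbler, 68 mm wide, 105 mm tall, with a blue and a red toothbrush; brushes rise to about 180 mm above the ledge. Origin: centre of its underside. Bystander.
- wide_tumbler: wider blue plastic tumbler, 74 mm wide, 88 mm tall, with a green and a white toothbrush; brushes rise to about 180 mm above the ledge. Origin: centre of its underside. Bystander.
- cream_jar: small amber glass cream jar, 52 mm wide, 45 mm tall, beside the button end of the counter. Origin: centre of its underside. Bystander.
- floss_box: flat white floss box with a green patch, 50 x 42 x 20 mm, lying beside the wheel end of the counter. Origin: centre of its underside. Bystander.

How it is judged:
On the way, in this order (a step that is already met when the one before it is completed fails the run):
1. the red lug rests at the pointer, button still up (value of joint wheel between -0.15 and 0.15 rad and velocity of joint wheel below 0.3 rad/s and value of joint confirm below 0.002 m), for 0.2 s.
2. the green button is pressed down with the red lug at the pointer (value of joint wheel between -0.15 and 0.15 rad and value of joint confirm above 0.0042 m), for 0.02 s.
At the end, for the whole second after the job is handed in: the red lug rests at the pointer (within 0.15 rad), the button has been pressed (more than 4.2 mm) and is up again, the counter stands flat within 30 mm of where it was (value of joint wheel between -0.15 and 0.15 rad and velocity of joint wheel between -0.1 and 0.1 rad/s and value of joint confirm below 0.0015 m and distance of counter from where it was at the start of the episode below 0.03 m and angle between counter's own z axis and vertical below 0.05 rad and linear speed of counter below 0.02 m/s); the robot touches nothing.
It fails at once if the wheel is run past the pointer by more than 0.45 rad (value of joint wheel above 0.45 rad).
It fails at once if the button is pressed while the red lug is not at the pointer (value of joint confirm above 0.003 m and not (value of joint wheel between -0.2 and 0.2 rad)).
It fails at once if the counter is lifted, tipped or shifted more than 30 mm (distance of counter from where it was at the start of the episode above 0.03 m or angle between counter's own z axis and vertical above 0.1 rad or height (world z) of counter above 0.01 m).
It fails at once if the wheel is pushed with more than 25 N (contact force between the fingers and wheel above 25 N).
It fails at once if a tumbler, the jar or the floss box is moved more than 20 mm, lifted or tipped (distance of any of steel_tumbler, glass_tumbler, blue_tumbler, green_tumbler, wide_tumbler, cream_jar, floss_box from where it was at the start of the episode above 0.02 m or angle between any of steel_tumbler, glass_tumbler, blue_tumbler, green_tumbler, wide_tumbler, cream_jar, floss_box's own z axis and vertical above 0.25 rad).
It also fails if it takes over 72 s, if anything falls off the work surface, if the arm or the gripper's body presses on something with over 40 N, if the wrist force passes 120 N, or if a joint passes its speed limit or range.

## Working session

There is one attempt and no reset: what is moved stays moved. The work goes in short steps, Python scripts to look and compute and a tool call to move; the robot and the scene stay as the last step left them, time stands still between calls to the robot, and variables do not carry over. Pictures are saved under pics/ and viewed, at most 10 in all, crops included, and the job is handed in when it is done.

Besides the shell and the picture viewer there is one more tool, called after "Emit:" as name([rows], argument=value, ...), one row to a line, values as JSON. step_arm: Moves the arm, as the interface text tells. Its arguments: {"type":"object","properties":{"steps":{"type":"array","items":{"type":"object","properties":{"x":{"type":"number"},"y":{"type":"number"},"z":{"type":"number"},"yaw":{"type":"number"}}}},"gripper":{"type":"number"},"force":{"type":"number"}},"required":["steps"]}

```bash
mkdir -p pics
cat > h.py <<'E'
import numpy as np, cv2
from station import arm
def shot(name,n):
    c=arm.read_camera(name); cv2.imwrite(f'pics/{n}.png',c['img'][:,:,::-1]); return c
def ray(c,u,v):
    K=np.array(c['K']); d=np.array([c['k1'],0,0,0,0],float)
    p=cv2.undistortPoints(np.array([[[u,v]]],float),K,d)[0,0]
    return np.array(c['rotation'])@np.array([p[0],p[1],1])
def at(c,u,v,z):
    r=ray(c,u,v); o=np.array(c['position']); return o+r*(z-o[2])/r[2]
def proj(c,P):
    R=np.array(c['rotation']); q=R.T@(np.array(P)-np.array(c['position'])); 
    d=np.array([c['k1'],0,0,0,0],float)
    return cv2.projectPoints(q.reshape(1,1,3),np.zeros(3),np.zeros(3),np.array(c['K']),d)[0][0,0]
E
python3 - <<'E'
from h import *
for n in('scene','top'):
    c=shot(n,n+'0'); print(n,c['position'],np.array(c['rotation']).round(3).tolist(),c['k1'],c['K'])
print(arm.sense())
E
```

```text
scene [1.15380384 0.42749688 1.17573377] [-0.133, 0.455, 0.848, -0.235] 0.024247880833982854 [[414.26934294   0.         318.824508  ]
 [  0.         414.26934294 200.53020941]
 [  0.           0.           1.        ]]
top [0.40737981 0.08235939 1.12898662] [-0.055, 0.711, -0.699, 0.062] 0.011195677134132493 [[402.26270478   0.         315.19965378]
 [  0.         402.26270478 192.34936874]
 [  0.           0.           1.        ]]
{'t': 0.1, 'joint_pos': array([-1.45162039e+00,  4.91502763e-01,  1.55939946e+00, -1.27724439e-05,
        1.09169802e+00, -1.05584761e-01]), 'joint_vel': array([-0.00074575, -0.00135318, -0.00029399, -0.00185672, -0.00066018,
        0.00062467]), 'tau': array([ 3.97382362e-03, -6.19446659e+01, -2.62026197e+01,  2.25084207e-06,
        2.94144753e-03, -2.69441259e-06]), 'ee_pos': array([ 0.13930142, -0.60908118,  0.24178023]), 'tool_rot': array([-5.03746065e-04,  9.93691515e-01,  1.12146864e-01, -9.08915402e-06]), 'contact_force': array([-0.48514669, -0.72298935, -0.15026399]), 'ft_torque': array([0.00339091, 0.02509127, 0.00538877]), 'finger_force': 0.0, 'finger_gap': 0.9966983194901333}
```

View pics/top0.png

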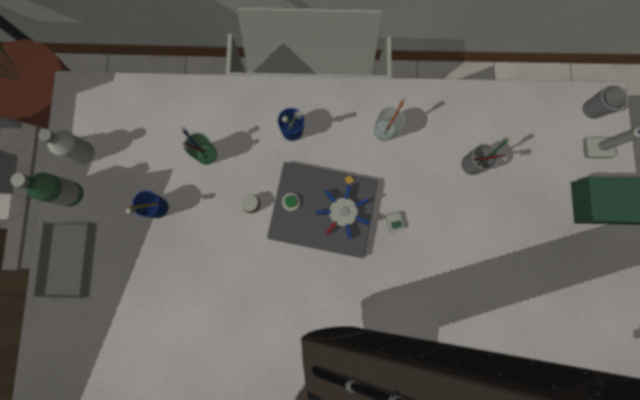

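View pics/scene0.png

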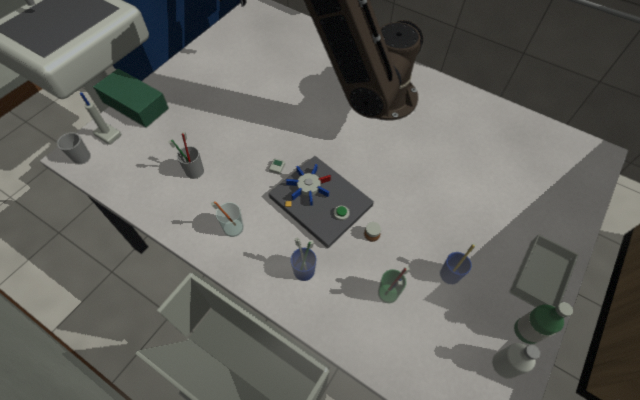

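```bash
sed -i "s/^from station/from scipy.spatial.transform import Rotation as Ro\nfrom station/; s/np.array(c\['rotation'\])/Ro.from_quat(np.roll(c['rotation'],-1)).as_matrix()/" h.py
python3 - <<'E'
from h import *
i=cv2.imread('pics/top0.png')[140:270,230:420]
i=np.clip(i.astype(float)*1.6,0,255).astype('uint8')
cv2.imwrite('pics/crop0.png',cv2.resize(i,None,fx=4,fy=4,interpolation=cv2.INTER_CUBIC))
c=arm.read_camera('top')
for n,u,v,z in[('hub',345,211,.064),('btn',291,202,.04),('ptr',349,180,.036),('red',330,231,.062)]: print(n,at(c,u,v,z).round(4))
E
```

```text
hub [ 0.5369 -0.0068  0.064 ]
btn [0.562 0.139 0.04 ]
ptr [ 0.627  -0.0199  0.036 ]
red [0.4832 0.0326 0.062 ]
```

View pics/crop0.png

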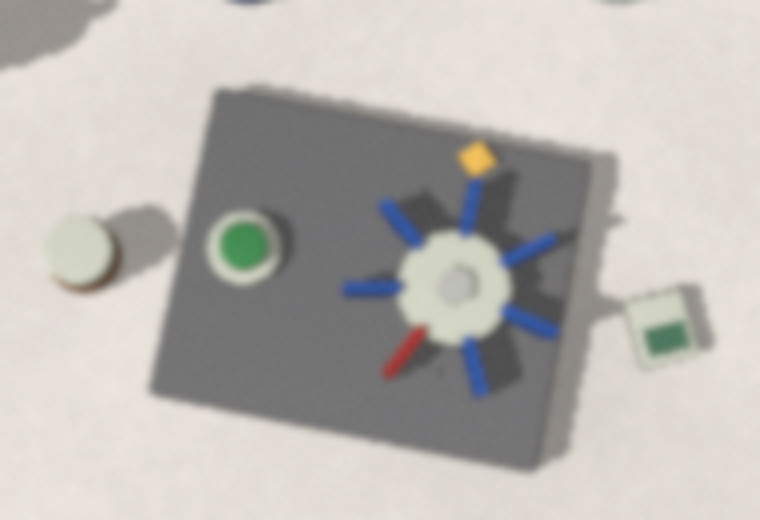

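The counter's red lug is at crop (390,375), hub (457,286), pointer (477,158), so it is about 154° anticlockwise past the pointer. That means four clicks to go. Next I fit the counter pose.

Run:
```python
from h import *
from scipy.optimize import least_squares
c=arm.read_camera('top')
f=lambda u,v:(230+(u+.5)/4-.5,140+(v+.5)/4-.5)
M=[((0,-.055,.064),(457,286)),((.0927,-.055,.036),(477,159)),((0,.09,.04),(245,245)),
((.11,.135,.03),(218,91)),((.11,-.135,.03),(590,155)),((-.11,.135,.03),(151,391)),((-.11,-.135,.03),(535,468))]
def w(p,P):
    a=p[2];return [p[0]+P[0]*np.cos(a)-P[1]*np.sin(a),p[1]+P[0]*np.sin(a)+P[1]*np.cos(a),P[2]]
r=least_squares(lambda p:np.concatenate([proj(c,w(p,P))-f(*q) for P,q in M]),[.54,.05,-.17],loss='soft_l1')
p=r.x;print(p,r.fun.reshape(-1,2).round(1).tolist())
h=w(p,(0,-.055,.064));print('hub',h,'btn',w(p,(0,.09,.04)))
e=at(c,*f(389,376),.06);print('red ang',np.arctan2(e[1]-h[1],e[0]-h[0])-p[2])
s=arm.sense();print(s['ee_pos'])
phi=p[2]-.449;t=np.array([h[0]+.06*np.cos(phi),h[1]+.06*np.sin(phi)])
R=Ro.from_quat(np.roll(s['tool_rot'],-1)).as_matrix()
d=R.T@(np.r_[t,.16]-s['ee_pos']);print('tgt',t,d/.04,'yaw',-(phi+np.pi/2-np.arctan2(R[1,0],R[0,0])))
```

```text
[ 0.54835804  0.05083622 -0.17797667] [[-0.2, -0.8], [0.1, -0.4], [-0.0, 0.3], [-0.9, -1.9], [0.9, 0.5], [-0.8, 0.5], [1.1, 0.7]]
hub [np.float64(0.5386209223755484), np.float64(-0.0032949906473144774), 0.064] btn [np.float64(0.5642915152264883), np.float64(0.1394145768759643), 0.04]
red ang 2.7045966731722957
[ 0.13934358 -0.60916597  0.24196938]
tgt [ 0.58720922 -0.03849694] [ 14.09515499 -11.41048848   2.05692835] yaw -0.7190062924658199
```

Emit:
step_arm([
  {"x": 1,"y": -0.8},
  {"x": 2,"y": -1.6},
  {"x": 3,"y": -2.4},
  {"x": 4,"y": -3.2},
  {"x": 5,"y": -4},
  {"x": 5.8,"y": -4.7},
  {"x": 6.6,"y": -5.4},
  {"x": 7.4,"y": -6},
], gripper=1)

```text
$.steps[0]: bad value
```

Emit:
step_arm([
  {"x": 0.8,"y": -0.65},
  {"x": 1.6,"y": -1.3},
  {"x": 2.4,"y": -1.95},
  {"x": 3.2,"y": -2.6},
  {"x": 4.0,"y": -3.3},
  {"x": 4.8,"y": -3.9},
  {"x": 5.6,"y": -4.5},
  {"x": 6.2,"y": -5.0},
])

```text
$.steps[0]: bad value
```

Emit:
step_arm([
  {"x": 0.5,"y": -0.41,"yaw": -0.12},
  {"x": 0.5,"y": -0.41,"yaw": -0.24},
  {"x": 0.5,"y": -0.41,"yaw": -0.36},
  {"x": 0.5,"y": -0.41,"z": 0.5,"yaw": -0.48},
  {"x": 0.5,"y": -0.41,"z": 1,"yaw": -0.6},
  {"x": 0.5,"y": -0.41,"z": 1.5,"yaw": -0.719},
  {"x": 0.5,"y": -0.41,"z": 2,"yaw": -0.719},
  {"x": 0.5,"y": -0.41,"z": 2.5,"yaw": -0.719},
])

```text
$.steps[0]: bad value
```

```bash
cat >> h.py <<'E'
H=np.array([.5386,-.0033]); Y=-.178
def go(phi,z,r=.06):
    s=arm.sense();R=Ro.from_quat(np.roll(s['tool_rot'],-1)).as_matrix()
    a=Y+phi;t=np.r_[H+r*np.array([np.cos(a),np.sin(a)]),z]
    ps=np.arctan2(R[1,0],R[0,0])
    print('at',s['ee_pos'].round(4),'t',round(s['t'],2),'F',s['contact_force'].round(1),'move',(R.T@(t-s['ee_pos'])/.04).round(3),'yaw',round(-(a+np.pi/2-ps),3))
E
python3 - <<'E'
from h import *
go(-.449,.058)
c=shot('scene','s1');i=cv2.imread('pics/s1.png')[90:270,200:440]
cv2.imwrite('pics/s1c.png',cv2.resize(i,None,fx=3.3,fy=3.3,interpolation=cv2.INTER_CUBIC))
print(proj(c,[.5872,-.0385,.13]))
E
```

```text
at [ 0.1393 -0.6092  0.242 ] t 0.2 F [ 0.4 -0.1 -0.2] move [ 14.094 -11.409   4.607] yaw -0.719
[289.55812201 174.66247606]
```

View pics/s1c.png

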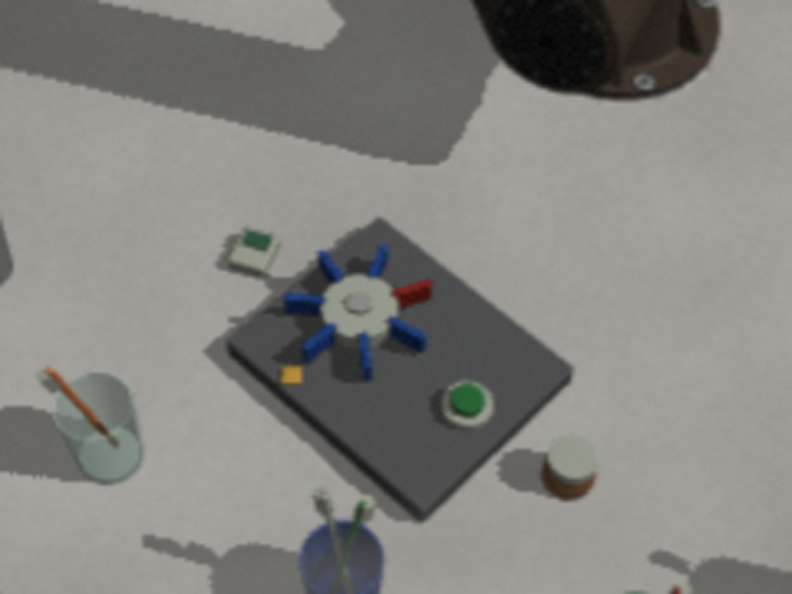

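The moves were refused, and the picture shows the scene unchanged, with the pointer at crop (292,375) and the red lug at (415,293). Every row probably needs all four keys, so I'll send them all.

Emit:
step_arm([
  {"x": 1,"y": -0.8,"z": 0,"yaw": 0},
  {"x": 2,"y": -1.6,"z": 0,"yaw": 0},
  {"x": 3,"y": -2.4,"z": 0,"yaw": 0},
], gripper=1)

```text
t: 0.5
ee_pos: [0.2174, -0.5101, 0.2419]
tool_rot: [-0.0, 0.994, 0.111, -0.0]
contact_force: [0.6, -0.3, 0.6]
finger_gap: 0.605
finger_force: 0.0
```

Emit:
step_arm([
  {"x": 0.75,"y": -0.6,"z": 0,"yaw": 0},
  {"x": 1.5,"y": -1.2,"z": 0,"yaw": 0},
  {"x": 2.25,"y": -1.8,"z": 0,"yaw": 0},
  {"x": 3.0,"y": -2.4,"z": 0,"yaw": 0},
  {"x": 3.75,"y": -3.0,"z": 0,"yaw": 0},
  {"x": 4.5,"y": -3.6,"z": 0,"yaw": 0},
  {"x": 5.25,"y": -4.2,"z": 0,"yaw": 0},
  {"x": 6.0,"y": -4.8,"z": 0,"yaw": 0},
])

```text
t: 1.17
ee_pos: [0.4091, -0.2691, 0.2425]
tool_rot: [0.0, 0.994, 0.112, 0.0]
contact_force: [0.8, -1.7, 0.1]
finger_gap: -0.005
finger_force: 0.0
```

Emit:
step_arm([
  {"x": 0.75,"y": -0.6,"z": 0,"yaw": -0.12},
  {"x": 1.5,"y": -1.2,"z": 0,"yaw": -0.24},
  {"x": 2.25,"y": -1.8,"z": 0,"yaw": -0.36},
  {"x": 3.0,"y": -2.4,"z": 0,"yaw": -0.48},
  {"x": 3.75,"y": -3.0,"z": 0,"yaw": -0.6},
  {"x": 4.5,"y": -3.6,"z": 0,"yaw": -0.719},
  {"x": 4.5,"y": -3.6,"z": 0,"yaw": -0.719},
  {"x": 4.5,"y": -3.6,"z": 0,"yaw": -0.719},
])

```text
t: 1.83
ee_pos: [0.5522, -0.0887, 0.2419]
tool_rot: [-0.0, 0.89, 0.456, -0.0]
contact_force: [-0.0, -1.1, -0.4]
finger_gap: -0.003
finger_force: 0.0
```

```bash
python3 -c "
from h import *
go(-.449,.11)"
```

```text
at [ 0.5522 -0.0887  0.2419] t 1.83 F [-0.  -1.1 -0.4] move [ 1.529 -0.022  3.297] yaw 0.003
```

Emit:
step_arm([
  {"x": 0.7,"y": -0.01,"z": 0.4,"yaw": 0},
  {"x": 1.53,"y": -0.02,"z": 1,"yaw": 0},
  {"x": 1.53,"y": -0.02,"z": 1.8,"yaw": 0},
  {"x": 1.53,"y": -0.02,"z": 2.6,"yaw": 0},
  {"x": 1.53,"y": -0.02,"z": 3.3,"yaw": 0},
  {"x": 1.53,"y": -0.02,"z": 3.3,"yaw": 0},
])

```text
t: 2.33
ee_pos: [0.5842, -0.0409, 0.1057]
tool_rot: [-0.002, 0.891, 0.454, -0.003]
contact_force: [-1.4, 0.6, -0.6]
finger_gap: 0.001
finger_force: 0.0
```

Run:
```python
from h import *
go(-.449,.058)
c=shot('scene','s2');i=cv2.imread('pics/s2.png')[110:260,220:420]
cv2.imwrite('pics/s2c.png',cv2.resize(i,None,fx=4,fy=4,interpolation=cv2.INTER_CUBIC))
for z in(.099,.086,.112): print((proj(c,[.5872,-.0385,z])-[220,110])*4)
```

```text
at [ 0.5842 -0.0409  0.1057] t 2.33 F [-1.4  0.6 -0.6] move [0.096 0.034 1.191] yaw -0.002
[280.15291835 281.35435811]
[280.93480524 290.60164489]
[279.35734151 271.94715906]
```

View pics/s2c.png

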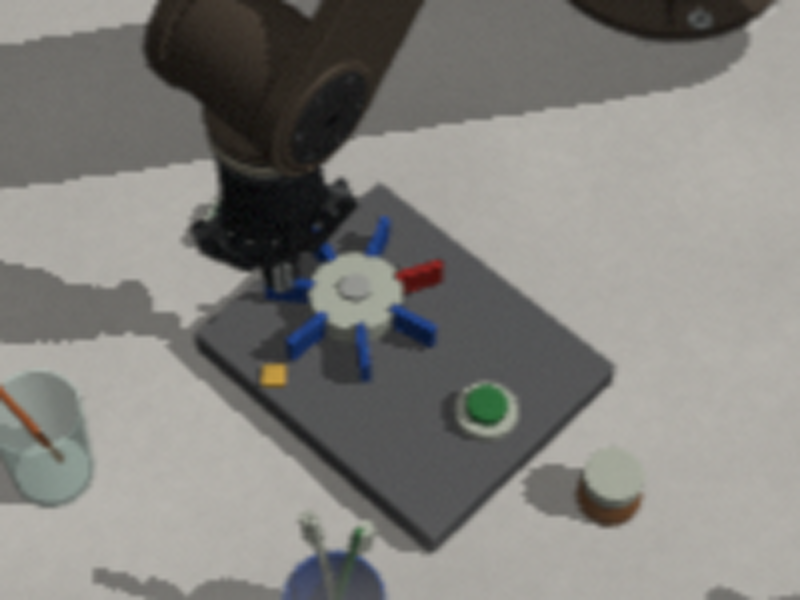

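The fingertips, at about crop (280,290), hang over the gap just clockwise of the pointer lug (307,335). I'll go down.

Emit:
step_arm([
  {"x": 0,"y": 0,"z": 0,"yaw": 0},
  {"x": 0,"y": 0,"z": 0,"yaw": 0},
  {"x": 0,"y": 0,"z": 0,"yaw": 0},
])

```text
t: 2.63
ee_pos: [0.5875, -0.0407, 0.1123]
tool_rot: [0.001, 0.891, 0.454, 0.001]
contact_force: [0.3, 0.7, 0.1]
finger_gap: -0.003
finger_force: 0.0
```

```bash
python3 -c "
from h import *
go(-.449,.058)"
```

```text
at [ 0.5875 -0.0407  0.1123] t 2.63 F [0.3 0.7 0.1] move [ 0.039 -0.043  1.356] yaw -0.001
```

Emit:
step_arm([
  {"x": 0.04,"y": -0.04,"z": 0.2,"yaw": 0},
  {"x": 0.04,"y": -0.04,"z": 0.5,"yaw": 0},
  {"x": 0.04,"y": -0.04,"z": 0.8,"yaw": 0},
  {"x": 0.04,"y": -0.04,"z": 1.1,"yaw": 0},
  {"x": 0.04,"y": -0.04,"z": 1.35,"yaw": 0},
  {"x": 0.04,"y": -0.04,"z": 1.35,"yaw": 0},
  {"x": 0.04,"y": -0.04,"z": 1.35,"yaw": 0},
])

```text
t: 3.22
ee_pos: [0.5862, -0.038, 0.0552]
tool_rot: [-0.001, 0.891, 0.455, -0.001]
contact_force: [0.3, -0.1, -0.6]
finger_gap: -0.001
finger_force: 0.0
```

```bash
python3 -c "
from h import *
go(-.449,.058)
# arc rows: relative motion for rotation by th about hub at r=60, x tangential, -y... 
R=.06
s=arm.sense();M=Ro.from_quat(np.roll(s['tool_rot'],-1)).as_matrix()
hl=M.T@np.r_[H-s['ee_pos'][:2],0];hl=hl[:2];print(hl)
for th in np.arange(.0625,1.01,.0625):
    c,n=np.cos(-th),np.sin(-th);q=hl+np.array([[c,-n],[n,c]])@(-hl);print((q/.04).round(3),-th.round(4))"
```

```text
at [ 0.5862 -0.038   0.0552] t 3.22 F [ 0.3 -0.1 -0.6] move [ 0.004  0.028 -0.069] yaw 0.0
[ 0.00015028 -0.05887031]
[ 0.092 -0.003] -0.0625
[ 0.184 -0.011] -0.125
[ 0.274 -0.025] -0.1875
[ 0.364 -0.045] -0.25
[ 0.453 -0.07 ] -0.3125
[ 0.539 -0.101] -0.375
[ 0.624 -0.137] -0.4375
[ 0.706 -0.178] -0.5
[ 0.785 -0.225] -0.5625
[ 0.862 -0.276] -0.625
[ 0.935 -0.332] -0.6875
[ 1.004 -0.392] -0.75
[ 1.07  -0.457] -0.8125
[ 1.131 -0.525] -0.875
[ 1.188 -0.598] -0.9375
[ 1.24  -0.673] -1.0
```

Emit:
step_arm([
  {"x": 0.092,"y": -0.003,"z": 0,"yaw": -0.0625},
  {"x": 0.184,"y": -0.011,"z": 0,"yaw": -0.125},
  {"x": 0.274,"y": -0.025,"z": 0,"yaw": -0.1875},
  {"x": 0.364,"y": -0.045,"z": 0,"yaw": -0.25},
  {"x": 0.453,"y": -0.07,"z": 0,"yaw": -0.3125},
  {"x": 0.539,"y": -0.101,"z": 0,"yaw": -0.375},
  {"x": 0.624,"y": -0.137,"z": 0,"yaw": -0.4375},
  {"x": 0.706,"y": -0.178,"z": 0,"yaw": -0.5},
])

```text
t: 3.88
ee_pos: [0.598, -0.0111, 0.0568]
tool_rot: [0.001, 0.75, 0.662, 0.0]
contact_force: [1.0, -3.8, -1.3]
finger_gap: -0.002
finger_force: 1.5
```

Emit:
step_arm([
  {"x": 0.092,"y": -0.003,"z": 0,"yaw": -0.0625},
  {"x": 0.184,"y": -0.011,"z": 0,"yaw": -0.125},
  {"x": 0.274,"y": -0.025,"z": 0,"yaw": -0.1875},
  {"x": 0.364,"y": -0.045,"z": 0,"yaw": -0.25},
  {"x": 0.453,"y": -0.07,"z": 0,"yaw": -0.3125},
  {"x": 0.539,"y": -0.101,"z": 0,"yaw": -0.375},
  {"x": 0.624,"y": -0.137,"z": 0,"yaw": -0.4375},
  {"x": 0.624,"y": -0.137,"z": 0,"yaw": -0.4375},
])

```text
t: 4.55
ee_pos: [0.5952, 0.015, 0.0568]
tool_rot: [0.0, 0.588, 0.809, 0.0]
contact_force: [0.6, 0.2, 0.1]
finger_gap: 0.001
finger_force: 0.0
```

Run:
```python
from h import *
go(.488,.058)
c=shot('scene','s3');i=cv2.imread('pics/s3.png')[110:260,220:420]
cv2.imwrite('pics/s3c.png',cv2.resize(i,None,fx=4,fy=4,interpolation=cv2.INTER_CUBIC))
```

```text
at [0.5952 0.015  0.0568] t 4.55 F [0.6 0.2 0.1] move [-0.004  0.014 -0.031] yaw 0.004
```

View pics/s3c.png

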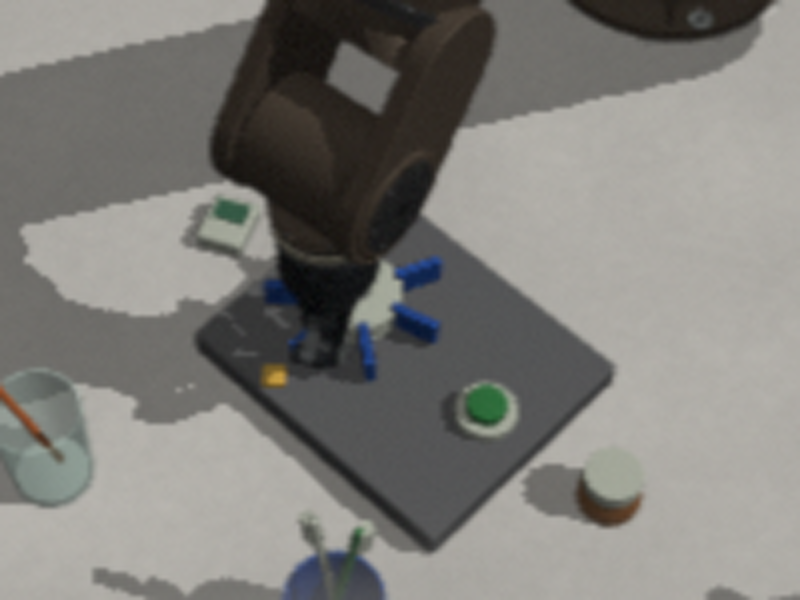

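The first click is done. A blue lug now stands where the red one was (425,272), and the base corner (432,548) hasn't moved. The tool is mid-gap, so I'll keep going along the arc.

Emit:
step_arm([
  {"x": 0.092,"y": -0.003,"z": 0,"yaw": -0.0625},
  {"x": 0.184,"y": -0.011,"z": 0,"yaw": -0.125},
  {"x": 0.274,"y": -0.025,"z": 0,"yaw": -0.1875},
  {"x": 0.364,"y": -0.045,"z": 0,"yaw": -0.25},
  {"x": 0.453,"y": -0.07,"z": 0,"yaw": -0.3125},
  {"x": 0.539,"y": -0.101,"z": 0,"yaw": -0.375},
  {"x": 0.624,"y": -0.137,"z": 0,"yaw": -0.4375},
  {"x": 0.706,"y": -0.178,"z": 0,"yaw": -0.5},
])

```text
t: 5.27
ee_pos: [0.5806, 0.0391, 0.0567]
tool_rot: [0.001, 0.371, 0.929, 0.0]
contact_force: [4.6, 0.1, -0.6]
finger_gap: -0.001
finger_force: 1.6
```

Emit:
step_arm([
  {"x": 0.092,"y": -0.003,"z": 0,"yaw": -0.0625},
  {"x": 0.184,"y": -0.011,"z": 0,"yaw": -0.125},
  {"x": 0.274,"y": -0.025,"z": 0,"yaw": -0.1875},
  {"x": 0.364,"y": -0.045,"z": 0,"yaw": -0.25},
  {"x": 0.453,"y": -0.07,"z": 0,"yaw": -0.3125},
  {"x": 0.574,"y": -0.115,"z": 0,"yaw": -0.4},
  {"x": 0.574,"y": -0.115,"z": 0,"yaw": -0.4},
  {"x": 0.574,"y": -0.115,"z": 0,"yaw": -0.4},
])

```text
t: 5.93
ee_pos: [0.5601, 0.0516, 0.0565]
tool_rot: [0.0, 0.181, 0.983, -0.0]
contact_force: [0.0, -0.4, 0.0]
finger_gap: 0.003
finger_force: 0.0
```

Run:
```python
from h import *
go(1.388,.058)
```

```text
at [0.5601 0.0516 0.0565] t 5.93 F [ 0.  -0.4  0. ] move [ 0.018  0.026 -0.036] yaw -0.003
```

Emit:
step_arm([
  {"x": 0.1,"y": 0.01,"z": 0,"yaw": -0.0625},
  {"x": 0.2,"y": 0.01,"z": 0,"yaw": -0.125},
  {"x": 0.29,"y": 0,"z": 0,"yaw": -0.1875},
  {"x": 0.38,"y": -0.02,"z": 0,"yaw": -0.25},
  {"x": 0.47,"y": -0.045,"z": 0,"yaw": -0.3125},
  {"x": 0.555,"y": -0.076,"z": 0,"yaw": -0.375},
  {"x": 0.64,"y": -0.112,"z": 0,"yaw": -0.4375},
  {"x": 0.722,"y": -0.153,"z": 0,"yaw": -0.5},
])

```text
t: 6.6
ee_pos: [0.5315, 0.0562, 0.0565]
tool_rot: [0.001, -0.069, 0.998, 0.0]
contact_force: [3.0, 3.7, -0.8]
finger_gap: 0.006
finger_force: 1.8
```

Emit:
step_arm([
  {"x": 0.092,"y": -0.003,"z": 0,"yaw": -0.0625},
  {"x": 0.184,"y": -0.011,"z": 0,"yaw": -0.125},
  {"x": 0.274,"y": -0.025,"z": 0,"yaw": -0.1875},
  {"x": 0.364,"y": -0.045,"z": 0,"yaw": -0.25},
  {"x": 0.453,"y": -0.07,"z": 0,"yaw": -0.3125},
  {"x": 0.574,"y": -0.115,"z": 0,"yaw": -0.4},
  {"x": 0.574,"y": -0.115,"z": 0,"yaw": -0.4},
  {"x": 0.574,"y": -0.115,"z": 0,"yaw": -0.4},
])

```text
t: 7.27
ee_pos: [0.509, 0.0482, 0.0564]
tool_rot: [0.0, -0.264, 0.965, -0.0]
contact_force: [0.6, 0.0, -0.1]
finger_gap: 0.002
finger_force: 0.0
```

Emit:
step_arm([
  {"x": 0,"y": 0,"z": -0.4,"yaw": 0},
  {"x": 0,"y": 0,"z": -0.8,"yaw": 0},
  {"x": 0,"y": 0,"z": -1.3,"yaw": 0},
  {"x": 0,"y": 0,"z": -2,"yaw": 0},
  {"x": 0,"y": 0,"z": -2.5,"yaw": 0},
])

```text
t: 7.68
ee_pos: [0.5092, 0.0484, 0.1581]
tool_rot: [0.001, -0.264, 0.964, -0.0]
contact_force: [0.4, 0.3, -1.3]
finger_gap: 0.001
finger_force: 0.0
```

Run:
```python
from h import *
go(-.449,.11)
c=shot('scene','s4');i=cv2.imread('pics/s4.png')[110:260,220:420]
cv2.imwrite('pics/s4c.png',cv2.resize(i,None,fx=4,fy=4,interpolation=cv2.INTER_CUBIC))
```

```text
at [0.5092 0.0484 0.1581] t 7.68 F [ 0.4  0.3 -1.3] move [-0.569 -2.863  1.206] yaw -3.551
```

View pics/s4c.png

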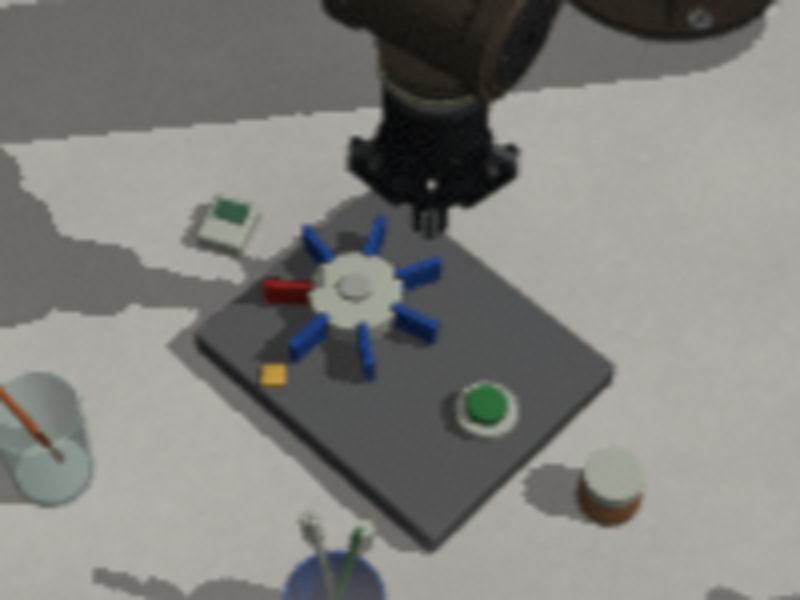

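Three clicks are done. The red lug at (287,292) is now one click before the pointer (274,375), and nothing else has moved. I'll go back at height to the gap at +0.449 for the last click.

Emit:
step_arm([
  {"x": 0,"y": 0,"z": 0,"yaw": 0.12},
  {"x": 0,"y": 0,"z": 0,"yaw": 0.24},
  {"x": 0,"y": 0,"z": 0,"yaw": 0.36},
  {"x": 0,"y": 0,"z": 0,"yaw": 0.48},
  {"x": 0,"y": 0,"z": 0,"yaw": 0.6},
  {"x": 0,"y": 0,"z": 0,"yaw": 0.72},
  {"x": 0,"y": 0,"z": 0,"yaw": 0.84},
  {"x": 0,"y": 0,"z": 0,"yaw": 0.96},
])

```text
t: 8.4
ee_pos: [0.509, 0.0484, 0.1562]
tool_rot: [0.0, 0.214, 0.977, -0.0]
contact_force: [0.6, 0.5, 0.1]
finger_gap: -0.002
finger_force: 0.0
```

Emit:
step_arm([
  {"x": 0,"y": 0,"z": 0,"yaw": 0.11},
  {"x": 0,"y": 0,"z": 0,"yaw": 0.22},
  {"x": 0,"y": 0,"z": 0,"yaw": 0.33},
  {"x": 0,"y": 0,"z": 0,"yaw": 0.44},
  {"x": 0,"y": 0,"z": 0,"yaw": 0.55},
  {"x": 0,"y": 0,"z": 0,"yaw": 0.66},
  {"x": 0,"y": 0,"z": 0,"yaw": 0.77},
  {"x": 0,"y": 0,"z": 0,"yaw": 0.88},
])

```text
t: 9.07
ee_pos: [0.509, 0.0484, 0.1562]
tool_rot: [0.0, 0.609, 0.793, 0.0]
contact_force: [-0.8, 0.3, -0.3]
finger_gap: -0.0
finger_force: 0.0
```

Run:
```python
from h import *
go(.449,.11)
```

```text
at [0.509  0.0484 0.1562] t 9.07 F [-0.8  0.3 -0.3] move [-1.424  1.882  1.157] yaw -0.011
```

Emit:
step_arm([
  {"x": -0.5,"y": 0.63,"z": 0,"yaw": -0.011},
  {"x": -1,"y": 1.26,"z": 0,"yaw": -0.011},
  {"x": -1.424,"y": 1.882,"z": 0,"yaw": -0.011},
  {"x": -1.424,"y": 1.882,"z": 0,"yaw": -0.011},
  {"x": -1.424,"y": 1.882,"z": 0.5,"yaw": -0.011},
  {"x": -1.424,"y": 1.882,"z": 1.1,"yaw": -0.011},
  {"x": -1.424,"y": 1.882,"z": 1.1,"yaw": -0.011},
  {"x": -1.424,"y": 1.882,"z": 1.1,"yaw": -0.011},
])

```text
t: 9.73
ee_pos: [0.596, 0.0137, 0.1117]
tool_rot: [-0.001, 0.602, 0.799, -0.001]
contact_force: [-0.3, 0.3, 1.5]
finger_gap: -0.005
finger_force: 0.0
```

Run:
```python
from h import *
go(.449,.057)
```

```text
at [0.596  0.0137 0.1117] t 9.73 F [-0.3  0.3  1.5] move [-0.027  0.006  1.367] yaw 0.008
```

Emit:
step_arm([
  {"x": 0,"y": 0,"z": 0.3,"yaw": 0},
  {"x": 0,"y": 0,"z": 0.6,"yaw": 0},
  {"x": 0,"y": 0,"z": 0.9,"yaw": 0},
  {"x": 0,"y": 0,"z": 1.15,"yaw": 0},
  {"x": 0,"y": 0,"z": 1.35,"yaw": 0},
  {"x": 0,"y": 0,"z": 1.35,"yaw": 0},
  {"x": 0,"y": 0,"z": 1.35,"yaw": 0},
])

```text
t: 10.32
ee_pos: [0.5962, 0.0136, 0.0578]
tool_rot: [-0.0, 0.601, 0.799, -0.0]
contact_force: [0.2, 0.6, 0.4]
finger_gap: -0.0
finger_force: 0.0
```

Run:
```python
from h import *
go(.449,.057)
```

```text
at [0.5962 0.0136 0.0578] t 10.32 F [0.2 0.6 0.4] move [-0.023 -0.001  0.019] yaw 0.01
```

Emit:
step_arm([
  {"x": 0.092,"y": -0.003,"z": 0,"yaw": -0.0625},
  {"x": 0.184,"y": -0.011,"z": 0,"yaw": -0.125},
  {"x": 0.274,"y": -0.025,"z": 0,"yaw": -0.1875},
  {"x": 0.364,"y": -0.045,"z": 0,"yaw": -0.25},
  {"x": 0.453,"y": -0.07,"z": 0,"yaw": -0.3125},
  {"x": 0.539,"y": -0.101,"z": 0,"yaw": -0.375},
  {"x": 0.624,"y": -0.137,"z": 0,"yaw": -0.4375},
  {"x": 0.706,"y": -0.178,"z": 0,"yaw": -0.5},
])

```text
t: 10.98
ee_pos: [0.5826, 0.0389, 0.0591]
tool_rot: [0.001, 0.383, 0.924, 0.0]
contact_force: [3.5, 0.2, -1.1]
finger_gap: -0.002
finger_force: 1.4
```

Emit:
step_arm([
  {"x": 0.092,"y": -0.003,"z": 0,"yaw": -0.0625},
  {"x": 0.184,"y": -0.011,"z": 0,"yaw": -0.125},
  {"x": 0.274,"y": -0.025,"z": 0,"yaw": -0.1875},
  {"x": 0.364,"y": -0.045,"z": 0,"yaw": -0.25},
  {"x": 0.453,"y": -0.07,"z": 0,"yaw": -0.3125},
  {"x": 0.595,"y": -0.125,"z": 0,"yaw": -0.415},
  {"x": 0.595,"y": -0.125,"z": 0,"yaw": -0.415},
  {"x": 0.595,"y": -0.125,"z": 0,"yaw": -0.415},
])

```text
t: 11.65
ee_pos: [0.5616, 0.0522, 0.0588]
tool_rot: [0.0, 0.187, 0.982, 0.0]
contact_force: [0.5, -0.4, -0.4]
finger_gap: 0.001
finger_force: 0.0
```

Emit:
step_arm([
  {"x": 0,"y": 0,"z": -0.4,"yaw": 0},
  {"x": 0,"y": 0,"z": -0.8,"yaw": 0},
  {"x": 0,"y": 0,"z": -1.2,"yaw": 0},
  {"x": 0,"y": 0,"z": -1.6,"yaw": 0},
  {"x": 0,"y": 0,"z": -1.6,"yaw": 0},
])

```text
t: 12.07
ee_pos: [0.5628, 0.052, 0.1252]
tool_rot: [0.002, 0.188, 0.982, 0.0]
contact_force: [0.3, -0.4, 0.8]
finger_gap: -0.001
finger_force: 0.0
```

```bash
cat >> h.py <<'E'
def to(x,y,z):
    s=arm.sense();R=Ro.from_quat(np.roll(s['tool_rot'],-1)).as_matrix()
    print('at',s['ee_pos'].round(4),'t',round(s['t'],2),'F',s['contact_force'].round(1),'move',(R.T@(np.array([x,y,z])-s['ee_pos'])/.04).round(3))
E
python3 - <<'E'
from h import *
to(.5643,.1394,.075)
c=shot('scene','s5');i=cv2.imread('pics/s5.png')[110:260,220:420]
cv2.imwrite('pics/s5c.png',cv2.resize(i,None,fx=4,fy=4,interpolation=cv2.INTER_CUBIC))
E
```

```text
at [0.5628 0.052  0.1252] t 12.07 F [ 0.3 -0.4  0.8] move [0.777 2.043 1.255]
```

View pics/s5c.png

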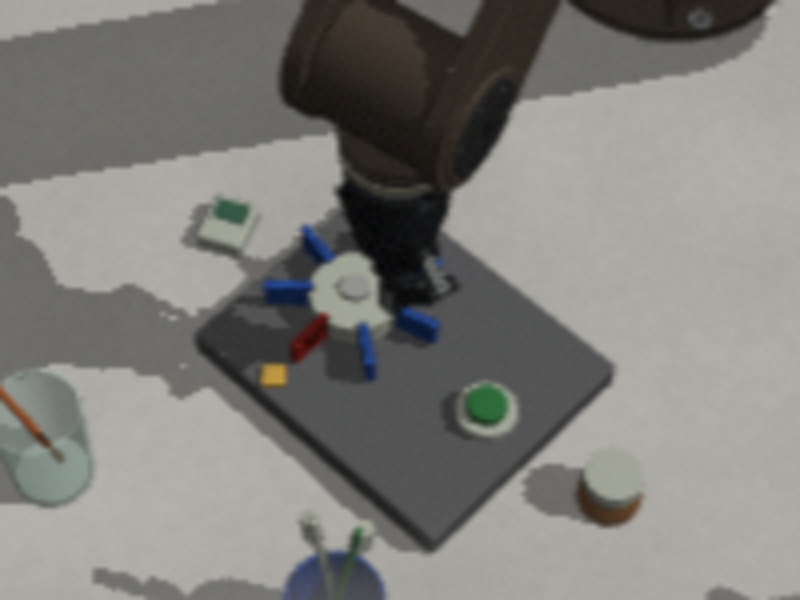

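The red lug (308,338) now points at the pointer (274,375). Next is the button, whose height I triangulate from both cameras.

Run:
```python
from h import *
def green(n):
    c=arm.read_camera(n);b=cv2.cvtColor(c['img'],cv2.COLOR_RGB2HSV)
    P=proj(c,[.5643,.1394,.04]);m=cv2.inRange(b,(45,120,40),(80,255,255))
    k,l,s,q=cv2.connectedComponentsWithStats(m);j=1+np.argmin(np.linalg.norm(q[1:]-P,axis=1));print(n,P,q[j],s[j]);return c,q[j]
for z in (.03,.04,.05):pass
L=[green('scene')]
c=arm.read_camera('top');i=cv2.imread('pics/top0.png');b=cv2.cvtColor(i,cv2.COLOR_BGR2HSV);m=cv2.inRange(b,(45,120,40),(80,255,255))
k,l,s,q=cv2.connectedComponentsWithStats(m);j=1+np.argmin(np.linalg.norm(q[1:]-[291,202],axis=1));print(q[j],s[j])
for z in(.03,.035,.04,.045,.05):print(z,at(L[0][0],*L[0][1],z).round(4),at(c,*q[j],z).round(4))
```

```text
scene [341.05237446 211.82295429] [341.12903226 210.85483871] [337 207   9   9  62]
[290.52542373 200.93220339] [287 197   8   9  59]
0.03 [0.5559 0.1352 0.03  ] [0.5664 0.1409 0.03  ]
0.035 [0.5586 0.1365 0.035 ] [0.5657 0.1406 0.035 ]
0.04 [0.5612 0.1377 0.04  ] [0.565  0.1403 0.04  ]
0.045 [0.5638 0.139  0.045 ] [0.5642 0.1401 0.045 ]
0.05 [0.5664 0.1403 0.05  ] [0.5635 0.1398 0.05  ]
```

Emit:
step_arm([
  {"x": 0.26,"y": 0.7,"z": 0,"yaw": 0},
  {"x": 0.52,"y": 1.4,"z": 0,"yaw": 0},
  {"x": 0.76,"y": 2.04,"z": 0,"yaw": 0},
  {"x": 0.76,"y": 2.04,"z": 0.4,"yaw": 0},
  {"x": 0.76,"y": 2.04,"z": 0.8,"yaw": 0},
  {"x": 0.76,"y": 2.04,"z": 0.8,"yaw": 0},
  {"x": 0.76,"y": 2.04,"z": 0.8,"yaw": 0},
])

```text
t: 12.8
ee_pos: [0.5623, 0.1391, 0.089]
tool_rot: [-0.001, 0.186, 0.982, -0.001]
contact_force: [-0.1, -0.4, 0.0]
finger_gap: 0.001
finger_force: 0.0
```

Run:
```python
from h import *
to(.5643,.1394,.065)
```

```text
at [0.5623 0.1391 0.089 ] t 12.8 F [-0.1 -0.4  0. ] move [-0.046  0.026  0.6  ]
```

Emit:
step_arm([
  {"x": -0.04,"y": 0.02,"z": 0.2,"yaw": 0},
  {"x": -0.04,"y": 0.02,"z": 0.35,"yaw": 0},
  {"x": -0.04,"y": 0.02,"z": 0.5,"yaw": 0},
  {"x": -0.04,"y": 0.02,"z": 0.6,"yaw": 0},
  {"x": -0.04,"y": 0.02,"z": 0.7,"yaw": 0},
  {"x": -0.04,"y": 0.02,"z": 0.7,"yaw": 0},
])

```text
t: 13.3
ee_pos: [0.5646, 0.1392, 0.0617]
tool_rot: [-0.0, 0.186, 0.983, -0.0]
contact_force: [-0.9, -1.0, 1.8]
finger_gap: 0.004
finger_force: 1.1
```

Emit:
step_arm([
  {"x": 0,"y": 0,"z": 0.05,"yaw": 0},
  {"x": 0,"y": 0,"z": 0.1,"yaw": 0},
  {"x": 0,"y": 0,"z": 0.1,"yaw": 0},
])

```text
t: 13.55
ee_pos: [0.5647, 0.1393, 0.0583]
tool_rot: [0.0, 0.186, 0.983, -0.0]
contact_force: [-1.3, -2.3, 4.6]
finger_gap: 0.002
finger_force: 2.1
```

Emit:
step_arm([
  {"x": 0,"y": 0,"z": 0.03,"yaw": 0},
  {"x": 0,"y": 0,"z": 0.06,"yaw": 0},
  {"x": 0,"y": 0,"z": 0.06,"yaw": 0},
])

```text
t: 13.8
ee_pos: [0.5647, 0.1393, 0.0569]
tool_rot: [0.0, 0.186, 0.983, -0.0]
contact_force: [-3.5, -2.5, 13.2]
finger_gap: 0.003
finger_force: 7.0
```

The force jumped from 4.6 to 13 N within 1.4 mm, so the button is at its stop. I'll release and lift.

Emit:
step_arm([
  {"x": 0,"y": 0,"z": -0.1,"yaw": 0},
  {"x": 0,"y": 0,"z": -0.3,"yaw": 0},
  {"x": 0,"y": 0,"z": -0.8,"yaw": 0},
  {"x": 0,"y": 0,"z": -1.6,"yaw": 0},
  {"x": 0,"y": 0,"z": -2.4,"yaw": 0},
  {"x": 0,"y": 0,"z": -3.2,"yaw": 0},
  {"x": 0,"y": 0,"z": -3.6,"yaw": 0},
  {"x": 0,"y": 0,"z": -3.6,"yaw": 0},
])

```text
t: 14.47
ee_pos: [0.5659, 0.1398, 0.204]
tool_rot: [0.003, 0.186, 0.983, 0.001]
contact_force: [-0.9, 0.1, -0.9]
finger_gap: -0.002
finger_force: 0.0
```

Run:
```python
from h import *
c=shot('scene','s6');i=cv2.imread('pics/s6.png')[110:260,220:420]
cv2.imwrite('pics/s6c.png',cv2.resize(i,None,fx=4,fy=4,interpolation=cv2.INTER_CUBIC))
```

```text
(no output)
```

View pics/s6c.png

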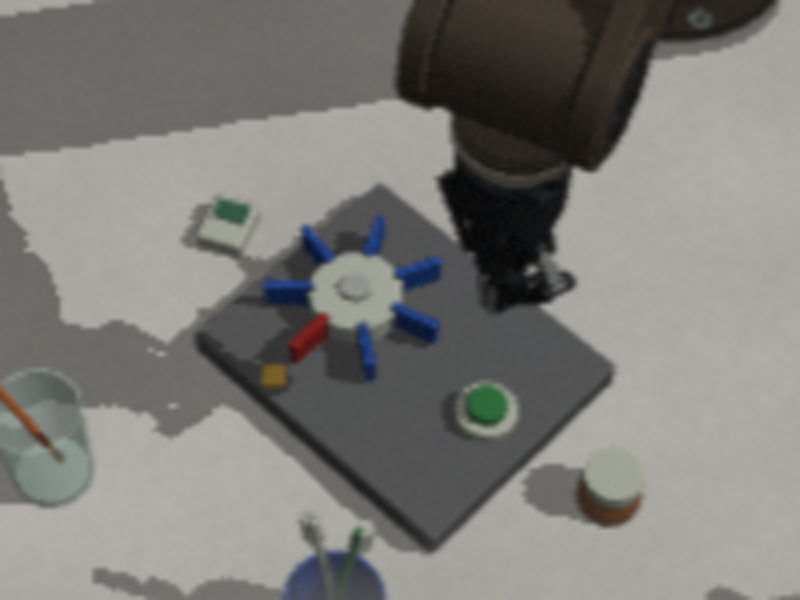

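The red lug (308,338) is at the pointer (274,375), the button (487,405) is up, the counter hasn't moved, and the gripper is clear.

```bash
python3 -c "
from station import arm
print(arm.sign_off())"
```

```text
the job is handed in; nothing more can be done
None
```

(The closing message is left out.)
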